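# Put the stem stripper into third gear

### The arm

A 7-joint arm with a two-finger parallel gripper is mounted at the origin on the work surface. World frame = base frame: x ahead of the robot, y to its left, z up, the work surface at z = 0. Lengths are in m, angles in rad, forces in N, time in s.
With the tool pointing down it reaches from about 0.35 to 0.775 m from the base axis. Payload 3.1 kg.
Tool frame: the origin (TCP) lies midway between the tips of the shut fingers; the grasp point (between the pads) lies 19 mm behind it; z points along the fingers, y is the line along which they close (so a half turn about z gives the same grasp; the last joint's range is limited). The gripper opens to 85 mm and grips with 20 to 120 N. Pads are 22 mm wide; open, the fingers measure 114 mm over their backs; the gripper's body (76 mm by 85 mm) begins 54 mm behind the grasp point. The pads swing forward as they close: fully open they stand 13 mm farther back than shut.
Start: joints at [-1.291, 0.311, 0.014, 1.512, -0.004, 1.319, -0.027], TCP at [0.174, 0.522, 0.231] pointing down, gripper open.
Joint ranges: [-2.7, 2.7], [-0.3, 1.91], [-1.27, 1.3], [0.12, 2.57], [-1.44, 4.58], [0.2, 2.03], [-3.05, 3.05]. Speed limits (rad/s): [2.79, 2.79, 3.14, 3.14, 3.14, 3.14, 3.14].

### API

Orientations are given as a rotation vector (axis times angle).
In Python, from station import env, viewer, nets gives the robot as it stands.
- The arm moves only by the tool play_rows, never from a script. Its arguments are lists of equal length, an entry for each row: "translation": the shift along the tool's x, y, z as a fraction of full scale, a list of three; "turn": the turn, a rotation vector about the tool's x, y, z as a fraction of full scale, a list of three. In form: {"translation": [[dx, dy, dz], ...], "turn": [[wx, wy, wz], ...]}. A call has 1 to 12 rows; each row is the pose to reach, as a shift and turn from the pose commanded when the call began, along the tool's axes at that moment; what a row does not reach only later rows make up. Full scale, the value 1, is 200 mm for a shift and 1.5 rad for a turn. A row lasts 1/8 s, in which the tool goes at most 62.5 mm and 10.7 degrees, less where a joint would pass 70% of its speed; a pose out of reach is approached as far as the arm can. A call with a number of a shift or a turn outside -1 to 1 is refused whole. A call with a gripper value outside its range is refused whole. "fingers" is the opening, from -1 (shut) to 1 (fully open), set as the call begins (left out, the last holds). The fingers move at their own pace and stop on an object; "grip_force" is the grip in N (left out, the last holds). Time passes only in rows, so rows that repeat a pose let the fingers close. It gives the time, the measured TCP pose, the force, the opening and the grip force at its end, in the units of the state.
- env.get_obs(): the state, without advancing time (a new reading comes with each control period).
- viewer.get_image(name): name is "scene" or "top" or "wrist"; returns a dict with "pixels" (480x640x3 uint8, red, green, blue), "intrinsics" (3x3 intrinsics, pixels), "camera_from_world" (4x4, takes a point from world to camera coordinates). Camera axes: x right, y down, z forward; pixel columns grow to the right and rows downward; lengths in m; the calibration is good to about 2 mm. A picture is of the moment at which its call begins. There is no depth.
- env.close_job(): hands the job in; it is judged then, once.
Trained networks look in the newest picture that a camera, given by its name, has taken for a name from the list of things; names that differ only in an ending like _2 or _b are one class to them, and where a whole thing is asked for, a point or a joint stands for the part that bears it (a point fixed in the world has none). Each returns a list of dicts, best first, with "conf" (0 to 1); they miss things now and then, are a little off and sometimes report something else, mostly with a low value. They report only what shows in the picture. A call takes as long as a camera call.
- nets.boxes_of(camera, target): "pixel" ([row, column] in pixels, amid what is visible of it).
- nets.spot_point(camera, target): "pixel" ([row, column] in pixels: a listed point, or the origin of a listed thing).
The state is a dict: "time_s": time; "joint_positions": joint angles; "joint_velocities": joint speeds; "tau": joint torques, N m; "tcp_pos": TCP position; "tool_rot": TCP orientation; "ft_force": force on the tool from outside, world axes, zero at the start; "moment": the same for the moment, N m; "width": finger opening in m; "finger_force": force on a finger pad.
Only numpy, scipy, OpenCV 4.12 (cv2) and the standard library are available. Lean on these libraries where they do the work, as an engineer would, in place of code of your own. Each camera call takes 0.05 s, during which the arm holds its last target. There are 200 camera calls.

### The job

Put the flower-stem stripper into third gear: the gear lever stands somewhere in the left arm of its H-shaped gate; with the fingertips push it level with the cross channel, across to the right, then forward until it is fully home in the third slot. Seen from where you stand, first is far left, second near left, third far right and fourth near right. Only push the lever, never pinch it, leave the things around and on the machine where they are, and finish clear of everything.

Things in the scene. Friction and masses are not known exactly. Their poses are not given: they have to be found in the camera images.
- stripper: Grey bench-top stem stripper, fixed to the table, at another place and up to 0.4 rad turned in each run. Origin on the table under the gate's middle; x forward (away from its front and the robot), y left, z up. Its flat deck, 98 mm high, spans x -85 to 115 mm, y -170 to 300 mm; at x -80 to 105, y 130 to 280 mm a roller head rises to 173 mm above the table.
- gate_center (a point): Middle of the H gate, on top of its 100 x 100 mm steel plate, 110 mm above the table; axes as the stripper's. Two fore-and-aft arms (centred at y +20 mm left, y -20 mm right, each 20 mm wide, x -34 to +34 mm) are joined by a cross channel at x -12 to +12 mm. Between the arms stand two steel tongues 20 mm wide with rounded corners.
- lever_grip (a point): Centre of the lever's brown wooden grip: square, 34 mm across opposite faces, 70 mm tall, top 38 mm above this point; below it a 12 mm steel shaft goes down into the gate. Axes follow the lever: z up along it, x forward, y left. It tilts about a pivot 80 mm below gate_center, 130 mm from this point: 50 mm above the plate when upright, and up to 33 mm to a side and 40 mm fore or aft of gate_center.
- lever_across (a joint): Sideways tilt of the lever, rad. 0 upright, positive to the right (-y), stops at -0.25 (left arm) and +0.25 (right arm); a lever in a slot has about 0.05 rad of play inward. Stiff with friction, no spring: about 2 N at the grip moves it and it stays where it is left.
- lever_forward (a joint): Fore-and-aft tilt, rad. 0 upright (level with the cross channel), positive forward (+x), stops at -0.31 (home in a near slot) and +0.31 (home in a far slot). It can cross between the arms only within about 0.07 rad of 0. Stiff with friction, about 2 N at the grip, stays where it is left. Starts anywhere along the left arm.
- grip_front: Front (+x, far) pad of the grip, 5 x 26 x 66 mm; origin at the pad's centre, 14.5 mm from lever_grip; its outer face is 17 mm from lever_grip.
- grip_back: Back (-x, near the robot) pad of the grip, same size and offset.
- grip_left: Left (+y) pad of the grip, same size and offset.
- grip_right: Right (-y) pad of the grip, same size and offset.
- wire_spool: Bystander: small wooden spool of copper wire, 42 mm across, 40 mm tall, standing on the machine's deck at the front, to the right of the gate. Origin under its middle.
- tape_roll: Bystander: flat green roll of tape, 90 mm across, 24 mm high, on the table in front of the machine. Origin under its middle.
- snips: Bystander: pair of snips lying on the table at the right of the machine, 165 mm long, 14 mm high. Origin near its middle.
- pot: Bystander: terracotta pot, 84 mm across, 75 mm tall, on the table in front of the machine, left of the tape roll.
- leaf_shine: Bystander: slim white bottle, 48 mm across, 125 mm tall, at the right of the machine.
- pin_jar: Bystander: glass jar with a metal lid, 60 mm across, 65 mm tall, behind the machine.
- twine_reel: Bystander: cork-coloured reel, 68 mm across, 70 mm tall, standing on the machine's deck behind the wire spool, right of the gate. Origin under its middle.

How it is judged:
On the way:
1. the lever has come across into the right arm and is not yet pushed forward (value of joint lever_across above 0.15 rad and value of joint lever_forward below 0.15 rad).
At the end, for the whole second after the job is handed in: The lever rests in the third slot (far right): tilted right by more than 0.17 rad and forward by more than 0.26 rad (stop at 0.31), at rest (value of joint lever_across above 0.17 rad and value of joint lever_forward above 0.26 rad and velocity of joint lever_forward between -0.02 and 0.02 rad/s); the robot touches nothing.
It fails at once if a bystander was moved by more than 20 mm, or lifted (distance of any of wire_spool, tape_roll, pot, snips, leaf_shine, pin_jar, twine_reel from where it was at the start of the episode above 0.02 m).
It fails at once if the lever was pinched: two opposite faces of its grip pressed by the fingers at once ((contact force between the fingers and grip_front above 1.5 N and contact force between the fingers and grip_back above 1.5 N) or (contact force between the fingers and grip_left above 1.5 N and contact force between the fingers and grip_right above 1.5 N)).
It also fails if it takes over 69 s, if anything falls off the work surface, if the arm or the gripper's body presses on something with over 40 N, if the wrist force passes 120 N, or if a joint passes its speed limit or range.

## Working session

There is one attempt and no reset: what is moved stays moved. The work goes in short steps, Python scripts to look and compute and a tool call to move; the robot and the scene stay as the last step left them, time stands still between calls to the robot, and variables do not carry over. Pictures are saved under pics/ and viewed, at most 10 in all, crops included, and the job is handed in when it is done.

Besides the shell and the picture viewer there is one more tool, called after "Call:" as name(argument=value, ...) on one line, values as JSON. play_rows: Moves the arm, as the interface text tells. Shift numbers are shares of 200 mm and turn numbers shares of 1.5 rad, none past 1 either way. Its arguments: {"type":"object","properties":{"translation":{"type":"array","items":{"type":"array","items":{"type":"number","minimum":-1,"maximum":1}}},"turn":{"type":"array","items":{"type":"array","items":{"type":"number","minimum":-1,"maximum":1}}},"fingers":{"type":"number"},"grip_force":{"type":"number"}},"required":["translation","turn"]}

```bash
mkdir -p pics
cat > h.py <<'E'
import numpy as np, cv2
from scipy.optimize import least_squares
from scipy.spatial.transform import Rotation as R
from station import env, viewer, nets
def shot(n,f=None):
    im=viewer.get_image(n)
    if f: cv2.imwrite('pics/'+f,np.ascontiguousarray(im['pixels'][:,:,::-1]))
    return im
def ray(im,px):
    T=np.array(im['camera_from_world']);K=np.array(im['intrinsics'])
    d=T[:3,:3].T@np.linalg.inv(K)@np.array([px[1],px[0],1.]);o=-T[:3,:3].T@T[:3,3]
    return o,d/np.linalg.norm(d)
def onz(im,px,z):
    o,d=ray(im,px);return o+d*(z-o[2])/d[2]
def tri(rs):
    A=0;b=0
    for o,d in rs:
        P=np.eye(3)-np.outer(d,d);A=A+P;b=b+P@o
    return np.linalg.solve(A,b)
def proj(im,p):
    T=np.array(im['camera_from_world']);q=np.array(im['intrinsics'])@(T[:3,:3]@np.array(p)+T[:3,3]);return q[1]/q[2],q[0]/q[2]
E
python3 - <<'E'
from h import *
np.set_printoptions(precision=4,suppress=True)
o=env.get_obs();print(o['time_s'],o['tcp_pos'],o['tool_rot'],o['ft_force'],o['width'])
ims={n:shot(n,n+'0.png') for n in('scene','top')}
for n in ims:
  print(n,ray(ims[n],[240,320]))
  for t in('gate_center','lever_grip','stripper','wire_spool','twine_reel','tape_roll','pot','leaf_shine','snips'):
    r=nets.spot_point(n,t)[:2]
    print(t,[(np.round(x['pixel']),round(x['conf'],2),onz(ims[n],x['pixel'],{'gate_center':.11,'lever_grip':.157,'wire_spool':.098,'twine_reel':.098}.get(t,0))) for x in r])
E
```

```text
0.0 [0.1737 0.5211 0.2302] [-0.5031 -3.1007  0.0037] [-0.4948 -0.8136  0.1532] 0.08529226348136808
scene (array([ 1.1367, -0.0243,  0.7469]), array([-0.6323, -0.0357, -0.7739]))
gate_center [(array([238., 408.]), 0.86, array([0.6014, 0.0751, 0.11  ]))]
lever_grip [(array([199., 422.]), 0.66, array([0.5645, 0.0902, 0.157 ]))]
stripper [(array([279., 399.]), 0.82, array([0.5962, 0.076 , 0.    ]))]
wire_spool []
twine_reel [(array([288., 335.]), 0.75, array([ 0.6904, -0.0272,  0.098 ]))]
tape_roll [(array([222., 341.]), 0.75, array([ 0.4832, -0.025 ,  0.    ])), (array([215., 396.]), 0.38, array([0.4566, 0.0721, 0.    ]))]
pot [(array([216., 398.]), 0.65, array([0.4601, 0.075 , 0.    ])), (array([355., 280.]), 0.5, array([ 0.7487, -0.1003,  0.    ]))]
leaf_shine [(array([354., 278.]), 0.88, array([ 0.7474, -0.1039,  0.    ])), (array([232., 322.]), 0.65, array([ 0.5071, -0.0572,  0.    ]))]
snips [(array([288., 251.]), 0.89, array([ 0.6352, -0.1608,  0.    ]))]
top (array([ 0.4104, -0.0759,  0.9572]), array([ 0.1935, -0.021 , -0.9809]))
gate_center [(array([222., 223.]), 0.96, array([0.
[... 167 characters left out ...]
er [(array([235., 229.]), 0.77, array([0.6052, 0.0821, 0.    ])), (array([178., 282.]), 0.44, array([ 0.7248, -0.019 ,  0.    ]))]
wire_spool [(array([234., 294.]), 0.77, array([ 0.5903, -0.0492,  0.098 ]))]
twine_reel [(array([178., 282.]), 0.67, array([ 0.692 , -0.0253,  0.098 ]))]
tape_roll [(array([295., 280.]), 0.97, array([ 0.4902, -0.0212,  0.    ]))]
pot [(array([305., 231.]), 0.89, array([0.4707, 0.07  , 0.    ])), (array([251., 206.]), 0.18, array([0.5729, 0.1236, 0.    ]))]
leaf_shine [(array([166., 325.]), 0.91, array([ 0.7514, -0.1035,  0.    ])), (array([308., 230.]), 0.68, array([0.4642, 0.0727, 0.    ]))]
snips [(array([227., 351.]), 0.78, array([ 0.6264, -0.1571,  0.    ]))]
```

Run:
```python
import cv2
a=cv2.imread('pics/top0.png')[120:330,90:390];b=cv2.imread('pics/scene0.png')[130:380,240:640]
cv2.imwrite('pics/tc.png',cv2.resize(a,None,fx=2.66,fy=2.66,interpolation=3));cv2.imwrite('pics/sc.png',cv2.resize(b,None,fx=2,fy=2,interpolation=3))
```

```text
(no output)
```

View pics/tc.png

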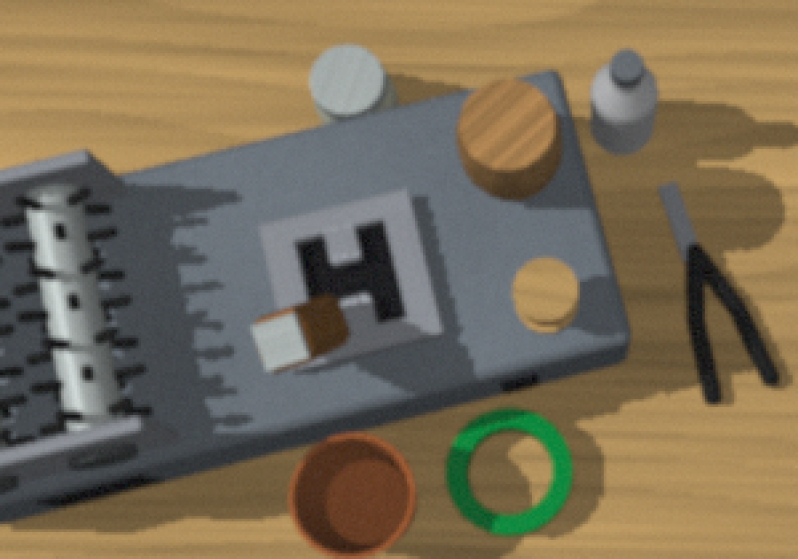

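View pics/sc.png

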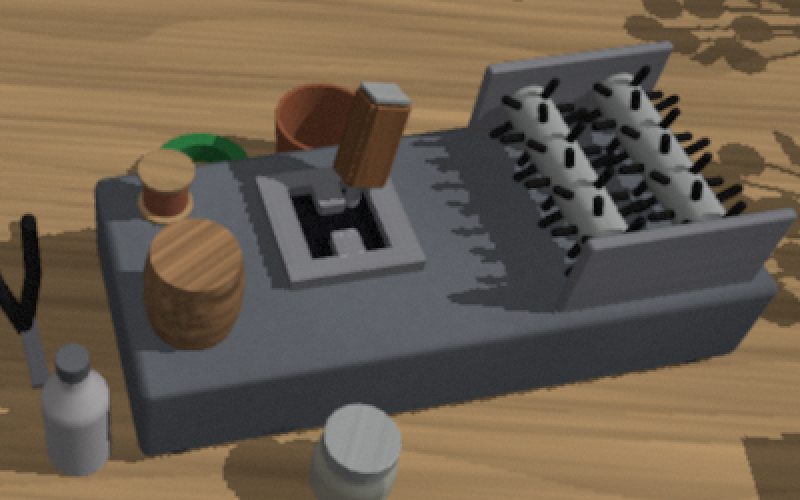

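The top view shows the lever leaning near-left (second gear), with its grip top at about (249, 196). The gate is at about (222, 223), turned roughly +0.22 rad. The spool and reel stand to the right, clear of the lever's path.

```bash
cat >> h.py <<'E'
def grip_pt(G,yaw,a,f,h=.13):
    # lever dir: right tilt a, forward tilt f
    d=np.array([np.tan(f),-np.tan(a),1]);d/=np.linalg.norm(d)
    return np.array(G)+[0,0,-.08]+R.from_euler('z',yaw).apply(d*h)
def lever(G,yaw,obs):
    # obs: list of (im,pixel,h)
    f=lambda v:np.concatenate([np.array(proj(im,grip_pt(G,yaw,v[0],v[1],h)))-p for im,p,h in obs])
    s=least_squares(f,[0,0],loss='soft_l1');return s.x,np.abs(s.fun).max()
def todo(G,yaw,pt,z):
    """tool-frame fractions to bring TCP to stripper-frame (x,y) at world z and yaw aligned"""
    o=env.get_obs();Rt=R.from_rotvec(o['tool_rot']);p=np.array(G)+R.from_euler('z',yaw).apply([pt[0],pt[1],0]);p[2]=z
    Rd=R.from_matrix(np.array([[-np.cos(yaw),np.sin(yaw),0],[-np.sin(yaw),-np.cos(yaw),0],[0,0,1]]).T.T@np.diag([1,1,1])) if 0 else R.from_matrix(np.column_stack([[-np.cos(yaw),-np.sin(yaw),0],[-np.sin(yaw),np.cos(yaw),0],[0,0,-1]]))
    return np.round(Rt.inv().apply(p-o['tcp_pos'])/.2,3),np.round((Rt.inv()*Rd).as_rotvec()/1.5,3),p
E
python3 - <<'E'
from h import *
np.set_printoptions(precision=4,suppress=True)
it=shot('top');isc=shot('scene')
ft=lambda c,r:np.array([120+r/2.66,90+c/2.66]); fs=lambda c,r:np.array([130+r/2,240+c/2])
TL,TR,BR=[onz(it,ft(*p),.11) for p in((260,226),(408,188),(440,330))]
e1=TL-TR;e2=TR-BR
print('top edges',np.linalg.norm(e1),np.linalg.norm(e2),'yaw',np.arctan2(-e1[0],e1[1]),np.arctan2(e2[1],e2[0]),'centre',(TL+BR)/2)
C=[onz(isc,fs(*p),.11) for p in((258,178),(293,282),(424,262))]
e1=C[2]-C[1];e2=C[1]-C[0]
print('scene',np.linalg.norm(e1),np.linalg.norm(e2),'yaw',np.arctan2(-e1[0],e1[1]),np.arctan2(e2[1],e2[0]),'centre',(C[0]+C[2])/2)
G=np.array([.604,.075,.11])
for yaw in(.2,.24,.28):
  print(yaw,lever(G,yaw,[(it,ft(281,342),.168),(isc,fs(384,94),.168)]),todo(G,yaw,(-.09,.033),.25))
E
```

```text
top edges 0.09970106751885947 0.09826614544329959 yaw 0.2837816861327409 0.2560272987015373 centre [0.6019 0.0774 0.11  ]
scene 0.09656694856105318 0.09882380869001421 yaw 0.26982070559427307 0.2691860108662788 centre [0.6036 0.0768 0.11  ]
0.2 (array([-0.2357, -0.3221]), np.float64(1.0634372836132684)) (array([-2.274, -1.521, -0.094]), array([ 0.   , -0.   , -0.348]), array([0.5092, 0.0895, 0.25  ]))
0.24 (array([-0.2481, -0.3132]), np.float64(1.0634372490165447)) (array([-2.278, -1.539, -0.094]), array([ 0.   , -0.   , -0.374]), array([0.5087, 0.0857, 0.25  ]))
0.28 (array([-0.2601, -0.3038]), np.float64(1.0634372647136843)) (array([-2.282, -1.558, -0.094]), array([ 0.   , -0.   , -0.401]), array([0.5084, 0.0818, 0.25  ]))
```

Call:
play_rows(translation=[[-0.3,-0.2,-0.02],[-0.6,-0.4,-0.05],[-0.8,-0.55,-0.07],[-1,-0.68,-0.1],[-1,-0.68,-0.1]], turn=[[0,0,0],[0,0,0],[0,0,0],[0,0,0],[0,0,0]], fingers=-1)

```text
time_s: 1.72
tcp_pos: [0.3249, 0.3251, 0.2524]
tool_rot: [0.52, 3.095, 0.001]
ft_force: [-0.6, 1.4, 0.7]
width: 0.0002
finger_force: 0.0
```

Call:
play_rows(translation=[[-0.3,-0.2,0],[-0.6,-0.4,0],[-0.8,-0.55,0],[-1,-0.68,0],[-1,-0.68,0]], turn=[[0,0,-0.1],[0,0,-0.2],[0,0,-0.3],[0,0,-0.39],[0,0,-0.39]])

```text
time_s: 2.35
tcp_pos: [0.4695, 0.1334, 0.2514]
tool_rot: [-0.403, 3.114, -0.003]
ft_force: [-0.6, 1.1, -0.4]
width: 0.0003
finger_force: 0.0
```

```bash
cat >> h.py <<'E'
G=np.array([.603,.076,.11]);YAW=.27
E
python3 - <<'E'
from h import *
o=env.get_obs();print(o['time_s'],o['tcp_pos'],o['width'],o['ft_force'])
print(todo(G,YAW,(-.1,.033),.25),todo(G,YAW,(-.1,.033),.15))
E
```

```text
2.35 [0.46949734 0.13343231 0.25138316] 0.0002867062932239131 [-0.59380191  1.11450924 -0.40722159]
(array([-0.07 , -0.289,  0.008]), array([-0.001,  0.001, -0.008]), array([0.49782077, 0.0811313 , 0.25      ])) (array([-0.07 , -0.288,  0.508]), array([-0.001,  0.001, -0.008]), array([0.49782077, 0.0811313 , 0.15      ]))
```

Call:
play_rows(translation=[[-0.05,-0.2,0.01],[-0.07,-0.29,0.05],[-0.07,-0.29,0.25],[-0.07,-0.29,0.5],[-0.07,-0.29,0.5],[-0.15,-0.29,0.5],[-0.22,-0.29,0.5],[-0.28,-0.29,0.5],[-0.34,-0.29,0.5],[-0.39,-0.29,0.5],[-0.39,-0.29,0.5]], turn=[[0,0,0],[0,0,0],[0,0,0],[0,0,0],[0,0,0],[0,0,0],[0,0,0],[0,0,0],[0,0,0],[0,0,0],[0,0,0]])

```text
time_s: 3.72
tcp_pos: [0.559, 0.1019, 0.1515]
tool_rot: [-0.412, 3.113, -0.0]
ft_force: [-0.6, -0.3, 0.6]
width: -0.0
finger_force: 0.1
```

```bash
cat >> h.py <<'E'
def look(tag):
    np.set_printoptions(precision=4,suppress=True)
    it=shot('top',tag+'t.png');isc=shot('scene',tag+'s.png')
    obs=[]
    for n,im in(('top',it),('scene',isc)):
        r=nets.spot_point(n,'lever_grip')[:2];print(n,[(x['pixel'],round(x['conf'],2)) for x in r])
        if r: obs.append((im,np.array(r[0]['pixel']),.13))
    if obs: print('lever a,f',lever(G,YAW,obs),[lever(G,YAW,[o]) for o in obs])
    o=env.get_obs();p=R.from_euler('z',-YAW).apply(np.array(o['tcp_pos'])-G);print('t',o['time_s'],'tcp in stripper',p,'F',R.from_euler('z',-YAW).apply(o['ft_force']))
    a=cv2.resize(cv2.imread(f'pics/{tag}t.png')[170:290,150:310],None,fx=2.5,fy=2.5,interpolation=3)
    b=cv2.resize(cv2.imread(f'pics/{tag}s.png')[140:290,310:510],None,fx=2,fy=2,interpolation=3)
    cv2.imwrite(f'pics/{tag}.png',np.hstack([a,b]))
E
python3 -c "
from h import *
look('a')"
```

```text
top []
scene [([211.5, 431.7], 0.58)]
lever a,f (array([-0.2312, -0.0571]), np.float64(0.0)) [(array([-0.2312, -0.0571]), np.float64(0.0))]
t 3.925 tcp in stripper [-0.0368  0.0364  0.0412] F [-0.1548  0.5434  0.2259]
```

View pics/a.png

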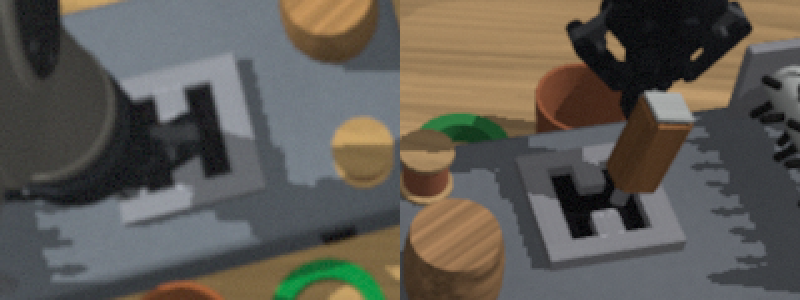

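The scene view shows the lever nearly upright in the left arm, with the shaft about level with the cross channel at f≈-0.06. I'll push about 8 mm more, then lift, go round to its left and come down.

Call:
play_rows(translation=[[-0.02,-0.015,0],[-0.04,-0.015,0],[-0.04,-0.015,0],[0.03,-0.015,0],[0.08,-0.015,0],[0.08,-0.015,-0.2],[0.08,-0.01,-0.4],[0,0.2,-0.4],[-0.18,0.27,-0.4],[-0.18,0.27,-0.4]], turn=[[0,0,0],[0,0,0],[0,0,0],[0,0,0],[0,0,0],[0,0,0],[0,0,0],[0,0,0],[0,0,0],[0,0,0]])

```text
time_s: 5.18
tcp_pos: [0.5794, 0.1661, 0.2304]
tool_rot: [-0.419, 3.113, 0.001]
ft_force: [-0.5, 0.8, 0.0]
width: 0.0001
finger_force: 0.0
```

```bash
python3 -c "
from h import *
look('b')"
```

```text
top [([221.5, 198.2], 0.77)]
scene []
lever a,f (array([-0.2491,  0.0092]), np.float64(1.1370730135240592e-08)) [(array([-0.2491,  0.0092]), np.float64(1.1370730135240592e-08))]
t 5.375 tcp in stripper [-0.0011  0.0891  0.1214] F [-0.1338 -0.2408  0.0666]
```

View pics/b.png

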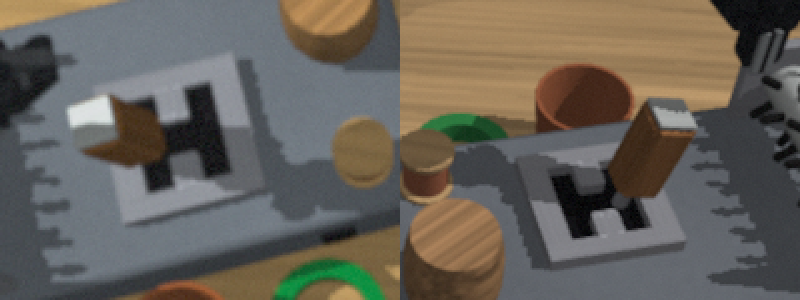

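The lever is level with the channel (f≈0.01) in the left arm, and the fingers are hanging to its left. Next I'll come down and push right.

Call:
play_rows(translation=[[0,0,0.2],[0,0,0.4],[0,0,0.4],[0,-0.08,0.4],[0,-0.14,0.4],[0,-0.2,0.4],[0,-0.26,0.4],[0,-0.32,0.4],[0,-0.36,0.4],[0,-0.4,0.4],[0,-0.42,0.4],[0,-0.42,0.4]], turn=[[0,0,0],[0,0,0],[0,0,0],[0,0,0],[0,0,0],[0,0,0],[0,0,0],[0,0,0],[0,0,0],[0,0,0],[0,0,0],[0,0,0]])

```text
time_s: 6.88
tcp_pos: [0.601, 0.0806, 0.1516]
tool_rot: [-0.41, 3.114, -0.002]
ft_force: [0.7, 0.5, 2.0]
width: 0.0002
finger_force: 1.1
```

```bash
python3 -c "
from h import *
look('c')"
```

```text
top [([209.9, 232.7], 0.64)]
scene [([215.8, 394.3], 0.56)]
lever a,f (array([ 0.2057, -0.0033]), np.float64(4.200022912154054)) [(array([0.2098, 0.0477]), np.float64(2.842170943040401e-14)), (array([ 0.1958, -0.0642]), np.float64(9.859746796792024e-09))]
t 7.075 tcp in stripper [-0.0013  0.0063  0.041 ] F [ 1.0461 -0.2057  2.529 ]
```

View pics/c.png

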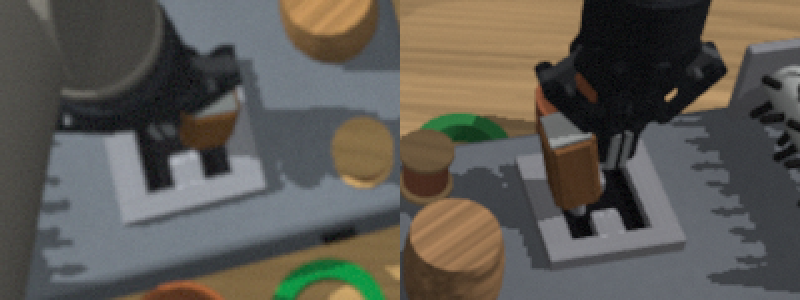

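The lever has come across into the right arm (a≈0.2). I'll nudge it a touch further right, then go round behind it.

Call:
play_rows(translation=[[0,-0.015,0],[0,-0.025,0],[0,-0.025,0],[0,0.06,0],[0,0.12,0],[0,0.12,-0.2],[0,0.12,-0.4],[0.2,0.05,-0.4],[0.33,-0.1,-0.4],[0.33,-0.19,-0.4],[0.33,-0.19,-0.4]], turn=[[0,0,0],[0,0,0],[0,0,0],[0,0,0],[0,0,0],[0,0,0],[0,0,0],[0,0,0],[0,0,0],[0,0,0],[0,0,0]])

```text
time_s: 8.45
tcp_pos: [0.5471, 0.0273, 0.2315]
tool_rot: [-0.409, 3.114, -0.001]
ft_force: [0.0, 0.2, -0.1]
width: 0.0001
finger_force: 0.0
```

```bash
python3 -c "
from h import *
look('d')"
```

```text
top []
scene [([218.9, 390.2], 0.66)]
lever a,f (array([ 0.2492, -0.0376]), np.float64(2.842170943040401e-14)) [(array([ 0.2492, -0.0376]), np.float64(2.842170943040401e-14))]
t 8.65 tcp in stripper [-0.0663 -0.0291  0.1209] F [-0.5866  0.6515 -0.0538]
```

View pics/d.png

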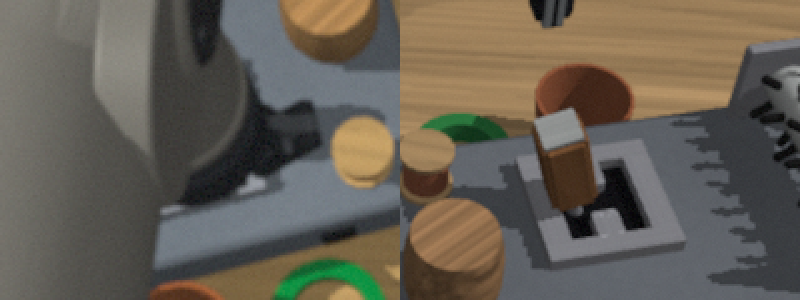

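The lever is in the right arm at a≈0.25 and f≈-0.04, with the fingers behind it. Next I'll come down and push forward.

Call:
play_rows(translation=[[0,-0.02,0.2],[0,-0.02,0.4],[0,-0.02,0.4],[-0.08,-0.02,0.4],[-0.14,-0.02,0.4],[-0.2,-0.02,0.4],[-0.25,-0.02,0.4],[-0.3,-0.02,0.4],[-0.33,-0.02,0.4],[-0.36,-0.02,0.4],[-0.36,-0.02,0.4]], turn=[[0,0,0],[0,0,0],[0,0,0],[0,0,0],[0,0,0],[0,0,0],[0,0,0],[0,0,0],[0,0,0],[0,0,0],[0,0,0]])

```text
time_s: 10.02
tcp_pos: [0.6174, 0.0431, 0.1509]
tool_rot: [0.413, -3.114, 0.0]
ft_force: [-0.5, -0.1, -0.6]
width: 0.0002
finger_force: 0.1
```

```bash
python3 -c "
from h import *
look('e')"
```

```text
top []
scene [([240.6, 399.0], 0.92)]
lever a,f (array([0.2385, 0.2613]), np.float64(4.971695943822851e-09)) [(array([0.2385, 0.2613]), np.float64(4.971695943822851e-09))]
t 10.225 tcp in stripper [ 0.005  -0.0359  0.0416] F [ 0.133  -0.2083 -0.3671]
```

View pics/e.png

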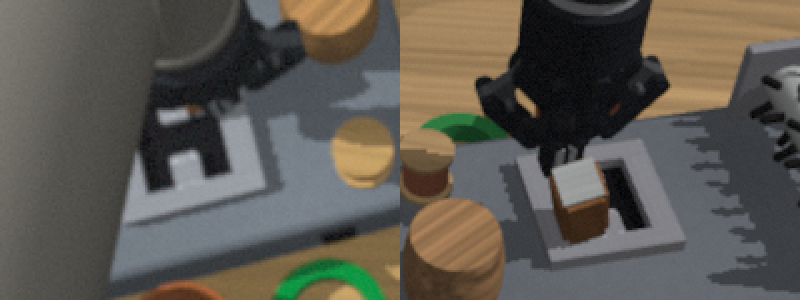

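The lever is in the third slot but not fully home (f≈0.26). I'll push on in small steps and watch the force.

Call:
play_rows(translation=[[-0.015,0,0],[-0.03,0,0],[-0.03,0,0]], turn=[[0,0,0],[0,0,0],[0,0,0]])

```text
time_s: 10.6
tcp_pos: [0.6229, 0.0445, 0.1511]
tool_rot: [0.412, -3.114, 0.0]
ft_force: [-1.0, -0.9, 0.5]
width: 0.0001
finger_force: 0.4
```

Call:
play_rows(translation=[[-0.01,0,0],[-0.01,0,0]], turn=[[0,0,0],[0,0,0]])

```text
time_s: 10.85
tcp_pos: [0.6244, 0.0449, 0.1511]
tool_rot: [0.412, -3.113, 0.0]
ft_force: [-1.9, -0.3, -0.5]
width: -0.0002
finger_force: 1.0
```

Call:
play_rows(translation=[[-0.01,0,0],[-0.02,0,0],[-0.02,0,0]], turn=[[0,0,0],[0,0,0],[0,0,0]])

```text
time_s: 11.22
tcp_pos: [0.6263, 0.0455, 0.1507]
tool_rot: [0.411, -3.109, 0.0]
ft_force: [-7.1, -2.0, 2.1]
width: -0.0003
finger_force: 3.5
```

```bash
python3 -c "
from h import *
look('f')"
```

```text
top []
scene [([243.6, 398.8], 0.91)]
lever a,f (array([0.2511, 0.2944]), np.float64(6.41307451587636e-10)) [(array([0.2511, 0.2944]), np.float64(6.41307451587636e-10))]
t 11.425 tcp in stripper [ 0.0143 -0.0356  0.0407] F [-7.2057  1.1706  0.3315]
```

The force rose to 7 N, so the lever is against its stop. I'll back off and lift clear.

Call:
play_rows(translation=[[0.1,0,0],[0.25,0,0],[0.35,0,0],[0.35,0,-0.3],[0.35,0,-0.6],[0.35,0,-0.6],[0.35,0,-0.6]], turn=[[0,0,0],[0,0,0],[0,0,0],[0,0,0],[0,0,0],[0,0,0],[0,0,0]])

```text
time_s: 12.3
tcp_pos: [0.5619, 0.0283, 0.2717]
tool_rot: [-0.413, 3.112, 0.001]
ft_force: [0.1, 0.3, 0.3]
width: -0.0001
finger_force: 0.0
```

```bash
python3 -c "
from h import *
look('g')"
```

```text
top []
scene [([244.5, 399.8], 0.61)]
lever a,f (array([0.2439, 0.307 ]), np.float64(1.1803535926446784e-10)) [(array([0.2439, 0.307 ]), np.float64(1.1803535926446784e-10))]
t 12.5 tcp in stripper [-0.0538 -0.0348  0.1597] F [-1.3128 -0.0241  0.766 ]
```

View pics/g.png

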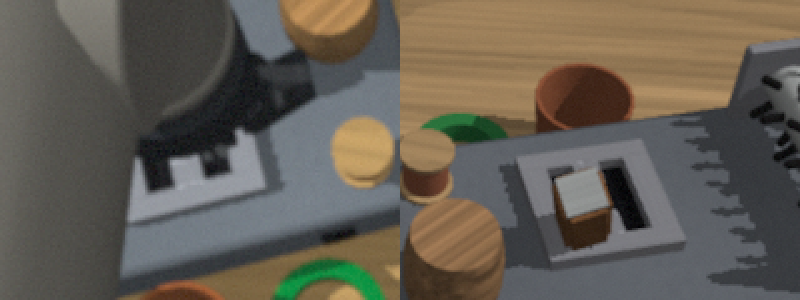

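The lever rests far right (a≈0.24, f≈0.31), the bystanders in view stand where they were, and the arm is clear.

```bash
python3 -c "
from station import env
print(env.close_job())"
```

```text
the job is handed in; nothing more can be done
None
```

The lever was pushed home in third gear (last measured about 0.24 rad right, 0.31 rad forward) and the job is handed in at about 12.5 s with the arm clear; the hand-in returned no verdict.

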